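# Seat the filter disc in its holder and swing the clip over it

### The arm

A 7-joint arm with a two-finger parallel gripper is mounted at the origin on the work surface. World frame = base frame: x ahead of the robot, y to its left, z up, the work surface at z = 0. Lengths are in mm, angles in rad, forces in N, time in s.
With the tool pointing down it reaches from about 400 to 875 mm from the base axis. Payload 4.4 kg.
Tool frame: the origin (TCP) lies on the centre line of the jaws, within the pads' length; the fingertips stand 25 mm ahead of it and the grasp point (between the pads) lies 6 mm ahead of it (ctrl.finger_overhang is the distance from the TCP to the fingertips, in mm); z points along the fingers, y is the line along which they close (so a half turn about z gives the same grasp; the last joint's range is limited). The gripper opens to 85 mm and grips with 20 to 120 N. Pads are 22 mm wide; open, the fingers measure 114 mm over their backs; the gripper's body (76 mm by 85 mm) begins 54 mm behind the grasp point. The pads swing forward as they close: fully open they stand 13 mm farther back than shut.
Start: joints at [1.141, 0.628, 0.038, 1.517, -0.027, 0.996, -0.02], TCP at [231.315, -607.462, 256.313] pointing down, gripper open.
Joint ranges: [-3.06, 3.06], [-0.37, 2.12], [-1.25, 1.32], [0.18, 2.47], [-1.1, 4.24], [0.23, 1.98], [-2.94, 2.94]. Speed limits (rad/s): [2.57, 2.57, 3.14, 3.14, 3.14, 3.14, 3.14].

### API

Orientations are given as [roll, pitch, yaw] about the fixed x, y, z axes, in that order (R = Rz(yaw) Ry(pitch) Rx(roll)).
In Python, from cell import ctrl gives the robot as it stands. The module is installed in compiled form; this text tells all that it offers.
- The arm moves only by the tool play_rows, never from a script. Its argument "targets" is a list of rows, each a list of 5 numbers: the closure, from 0 (fully open) to 1 (shut), then the shift along the tool's x, y, z in cm, then the turn about the tool's z in degrees. In form: [[gripper, dx, dy, dz, spin], ...]. A call has 1 to 10 rows; each row is the pose to reach, as a shift and turn from the pose commanded when the call began, along the tool's axes at that moment; what a row does not reach only later rows make up. A row lasts 1/10 s, in which the tool goes at most 50 mm and 8.59 degrees, less where a joint would pass 70% of its speed; a pose out of reach is approached as far as the arm can. A call with a gripper value outside its range is refused whole. The fingers move at their own pace and stop on an object; the grip force is fixed at half the most. Time passes only in rows, so rows that repeat a pose let the fingers close. It gives the time, the measured TCP pose, the force, the opening and the grip force at its end, in the units of the state.
- ctrl.read_state(): the state, without advancing time (a new reading comes with each control period).
- ctrl.get_image(name): name is "side" or "top"; returns (picture, depth): 384x512x3 uint8, red, green, blue; 384x512 float32, mm along the optical axis (not along the pixel's ray), 0 where there is no reading.
- ctrl.calibration(name): a dict with "vfov" (degrees; the focal length in pixels is half the picture's height over the tangent of half this angle, whatever the lens; pixels are square), "cx", "cy" (the principal point, pixels), "extrinsics" (4x4, takes a point from camera to world coordinates). Camera axes: x right, y down, z forward; pixel columns grow to the right and rows downward; lengths in mm; the calibration is good to about 2 mm. A picture is of the moment at which its call begins. calibration takes no time and is no camera call.
- ctrl.finish_job(): hands the job in; it is judged then, once.
Trained networks look in the newest picture that a camera, given by its name, has taken for a name from the list of things; names that differ only in an ending like _2 or _b are one class to them, and where a whole thing is asked for, a point or a joint stands for the part that bears it (a point fixed in the world has none). Each returns a list of dicts, best first, with "confidence" (0 to 1); they miss things now and then, are a little off and sometimes report something else, mostly with a low value. They report only what shows in the picture. A call takes as long as a camera call. They do not tell look-alikes from the thing itself.
- ctrl.search_frame(camera, name): "bbox" ([left, top, right, bottom] in pixels, round what is visible of it).
- ctrl.trace(camera, name): "pixels" (384x512 bool, what is visible of it) and "bbox" ([left, top, right, bottom] in pixels, round what is visible of it).
The state is a dict: "clock": time; "qpos": joint angles; "qd": joint speeds; "tau": joint torques, N m; "eef_pos": TCP position; "tool_rot": TCP orientation; "force": force on the tool from outside, world axes, zero at the start; "torque": the same for the moment, N m; "width": finger opening in mm; "gripper_force": force on a finger pad.
Only numpy, scipy, OpenCV 4.12 (cv2) and the standard library are available. Lean on these libraries where they do the work, as an engineer would, in place of code of your own. Each camera call takes 0.05 s, during which the arm holds its last target. There are 200 camera calls.

### The job

Nudge the loose white filter disc across the deck of the blue filter holder with the fingertips until it drops over the edge of the round recess and lies flat on the bottom, then push the yellow swing clip over it as far as it goes. Do not pick the disc up or push it off the holder, and leave the jar, beaker and dropper bottle where they stand.

Things in the scene. Friction and masses are not known exactly. Their poses are not given: they have to be found in the camera images.
- holder: the blue plastic filter holder, a block fixed to the bench: 150 mm (x) by 250 mm (y) by 32 mm high, with a flat level top (the deck). Origin at the centre of its underside on the bench, z up. The disc's recess is centred at x 0, y +55 mm in this frame and the clip's upright pivot axis at x 0, y +100 mm. The disc starts on the other half of the deck (y negative), and nothing stands on the deck between it and the recess
- seat (a point): centre of the floor of the round recess in the holder: 54 mm diameter, 9 mm deep, with a dark steel floor; the floor is 23 mm above the bench and the rim is level with the deck, 32 mm above the bench. Axes parallel to the holder's
- frit: the loose white filter disc, rigid, 50 mm diameter and 8 mm thick, about 35 g, lying flat on the deck at the start. Origin at the centre of its underside, z along its axis. Home in the recess, its top is about 1 mm below the deck and its origin within about 2 mm of the seat point
- clip (a joint): angle of the yellow swing clip about its upright pivot, rad: 0 = pointing along the holder's +x; it grows clockwise seen from above to 1.571 at its stop, where the clip points along the holder's -y, straight over the middle of the recess. It starts between 0 and 0.45 and stays where it is left (light friction, about 1 N at its end)
- clip_end (a point): middle of the free end of the clip, 54 mm from the pivot axis. The clip is a bar 12 mm wide whose underside is 2 mm and whose top is 16 mm above the deck; at the pivot sits a steel boss 18 mm in diameter and 18 mm high. The point's x axis points outwards along the bar
- jar: amber glass jar with black cap, 48 mm diameter, 65 mm high, loose; origin at the centre of its underside. Leave alone
- beaker: white beaker, 56 mm diameter, 70 mm high, loose; origin at the centre of its underside. Leave alone
- dropper: white dropper bottle with red cap, 40 mm diameter, 85 mm high, loose; origin at the centre of its underside. Leave alone
Not all that is in view belongs to the job. There is more than one size of the frit; the one meant has the size given above.

How it is judged:
By the outcome, as a careful person would: the job done as asked, in the order asked, and still so for the second after the job is handed in, with the robot touching nothing.
It also fails if it takes over 48 s, if anything falls off the work surface, if the arm or the gripper's body presses on something with over 40 N, if the wrist force passes 120 N, or if a joint passes its speed limit or range.

## Working session

There is one attempt and no reset: what is moved stays moved. The work goes in short steps, Python scripts to look and compute and a tool call to move; the robot and the scene stay as the last step left them, time stands still between calls to the robot, and variables do not carry over. Pictures are saved under pics/ and viewed, at most 10 in all, crops included, and the job is handed in when it is done.

Besides the shell and the picture viewer there is one more tool, called after "Call:" as name(argument=value, ...) on one line, values as JSON. play_rows: Moves the arm, as the interface text tells. Its arguments: {"type":"object","properties":{"targets":{"type":"array"}},"required":["targets"]}

```bash
mkdir -p pics
cat > h.py <<'E'
import numpy as np,cv2
from cell import ctrl
def look(n,f):
    p,d=ctrl.get_image(n); cv2.imwrite('pics/'+f,p[:,:,::-1]); np.savez('/tmp/'+n,p=p,d=d); return p,d
def K(n):
    c=ctrl.calibration(n); return 192/np.tan(np.radians(c['vfov'])/2),c['cx'],c['cy'],np.array(c['extrinsics'])
def pts(n,u,v,z):
    f,cx,cy,E=K(n); u=np.asarray(u);v=np.asarray(v)
    P=np.stack([(u-cx)/f*z,(v-cy)/f*z,z],-1); return P@E[:3,:3].T+E[:3,3]
def onplane(n,u,v,h):
    a=pts(n,u,v,np.ones(np.shape(u))); o=K(n)[3][:3,3]; r=a-o; t=(h-o[2])/r[...,2:3]; return o+r*t
E
python3 - <<'E'
from h import *
p,d=look('top','t1.png');look('side','s1.png')
s=ctrl.read_state();print(s['eef_pos'],s['tool_rot'],s['clock'])
for n in('top','side'):
  print(n,K(n))
  for k in('holder','frit','clip','jar','beaker','dropper'):
    for r in ctrl.search_frame(n,k)[:4]: print(n,k,np.round(r['bbox']),round(r['confidence'],2))
E
```

```text
[ 231.14401341 -606.96222364  255.4852633 ] [-3.13987230e+00  1.96828271e-05  3.63840623e-01] 0.1
top (np.float64(441.1490948803817), 260.1542751964547, 185.68195409471724, array([[ 2.15041435e-02, -9.97198066e-01,  7.16490685e-02,
         4.78098111e+02],
       [-9.99717862e-01, -2.07246270e-02,  1.16054316e-02,
         1.10336902e+01],
       [-1.00880137e-02, -7.18784184e-02, -9.97362384e-01,
         8.34995369e+02],
       [ 0.00000000e+00,  0.00000000e+00,  0.00000000e+00,
         1.00000000e+00]]))
top holder [174. 132. 319. 238.] 0.72
top holder [271. 169. 296. 198.] 0.44
top frit [286. 254. 318. 293.] 0.91
top frit [339. 222. 360. 234.] 0.6
top frit [270. 166. 298. 198.] 0.58
top jar [281.  96. 304. 127.] 0.93
top beaker [280.  96. 302. 123.] 0.73
top beaker [214.  90. 250. 127.] 0.67
top dropper [352. 165. 379. 188.] 0.57
side (np.float64(447.2215985830295), 256.6100692451918, 190.58050214156174, array([[-9.47094231e-01, -1.78098018e-01,  2.67008638e-01,
         2.96103194e+02],
       [-3.20933591e-01,  5.15756620e-01, -7.94353032e-01,
         7.74298163e+02],
       [ 3.76122805e-03, -8.38019215e-01, -5.45627756e-01,
         5.95404522e+02],
       [ 0.00000000e+00,  0.00000000e+00,  0.00000000e+00,
         1.00000000e+00]]))
side holder [196. 182. 311. 272.] 0.87
side frit [257. 188. 280. 203.] 0.79
side frit [306. 181. 318. 194.] 0.39
side jar [205. 167. 226. 203.] 0.66
side beaker [184. 190. 203. 228.] 0.87
side dropper [271. 145. 284. 179.] 0.78
```

View pics/t1.png

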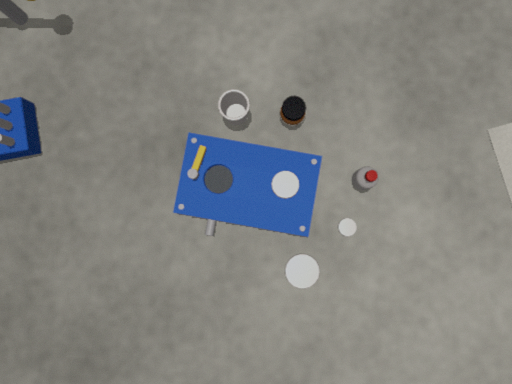

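View pics/s1.png

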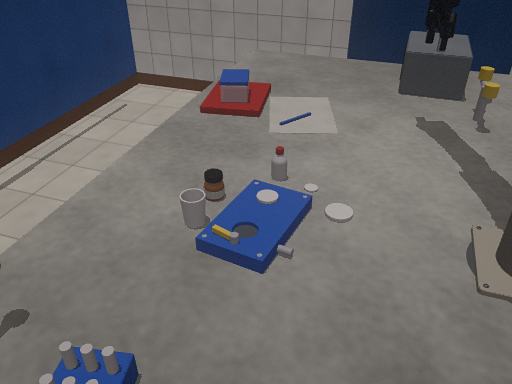

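The top picture shows three white discs: one on the deck at (285,184), a small one on the bench at (347,227) and a large one on the bench at (302,271). The recess is at (218,179), the clip runs from its boss at (193,174) to its end at (202,148), the beaker is at (234,110), the jar at (293,110) and the dropper at (368,178). By the description I choose the disc on the deck, and I'll check its size and look at a close crop.

```bash
cat >> h.py <<'E'
def blob(m,at):
    n,l,st,c=cv2.connectedComponentsWithStats(m.astype(np.uint8)); 
    k=min(range(1,n),key=lambda i:np.hypot(*(c[i]-at))-0.02*st[i,4] if st[i,4]>30 else 1e9); return l==k
def circ(m,n,h):
    c=max(cv2.findContours(m.astype(np.uint8),0,1)[0],key=cv2.contourArea)[:,0].astype(float)
    P=onplane(n,c[:,0],c[:,1],h)[:,:2].astype(np.float32)
    (x,y),a,_=cv2.fitEllipse(P); return np.round([x,y,*a],1)
E
python3 - <<'E'
from h import *
z=np.load('/tmp/top.npz');p,d=z['p'].astype(int),z['d']
r,g,b=p[...,0],p[...,1],p[...,2]
W=(r>140)&(g>140)&(b>140)
print('discs',[circ(blob(W,a),'top',h) for a,h in(((285,184),40),((347,227),8),((302,271),8))])
roi=np.zeros(r.shape,bool);roi[125:245,170:325]=1
blue=(b>90)&(b>r+50)&roi
c=max(cv2.findContours(blue.astype(np.uint8),0,1)[0],key=cv2.contourArea)
hull=cv2.convexHull(c)[:,0].astype(float)
# deck by depth
uu,vv=np.meshgrid(np.arange(512),np.arange(384));P=pts('top',uu,vv,d)
deck=roi&(abs(P[...,2]-32)<7)&blue
print('deckz',np.median(P[deck][:,2]))
full=cv2.morphologyEx(deck.astype(np.uint8),cv2.MORPH_CLOSE,np.ones((5,5)))
ys,xs=np.nonzero(full);Q=onplane('top',xs,ys,32)[:,:2].astype(np.float32)
print('deck rect',cv2.minAreaRect(Q))
dark=(p.max(-1)<85)&roi
print('recess',circ(blob(dark,(218,179)),'top',30))
yel=(r>150)&(b<90)&(g>100)&roi
ys,xs=np.nonzero(yel);Y=onplane('top',xs,ys,48)[:,:2]
print('clip',cv2.minAreaRect(Y.astype(np.float32)),len(Y))
for nm,u,v,h in(('boss',193,174,50),('jar',293,105,65),('beaker',234,103,70),('drop',371,176,85)):print(nm,onplane('top',np.array(u),np.array(v),h).round())
print('corners',[onplane('top',np.array(u),np.array(v),32).round()for u,v in((194,140),(314,161),(302,228),(181,207))])
cv2.imwrite('pics/c1.png',cv2.resize(z['p'][80:300,160:400,::-1],None,fx=3,fy=2.7,interpolation=2)[:600,:800])
E
```

```text
discs [array([539.3, -24.5,  47.6,  48.1]), array([ 464.2, -143.4,   33.6,   34.3]), array([379.1, -60.3,  62.5,  67.3])]
deckz 31.438519508345053
deck rect ((539.1923217773438, 43.569984436035156), (249.1033935546875, 149.61883544921875), 81.03966522216797)
recess [533.3  96.1  17.   29.7]
clip ((583.488037109375, 132.09898376464844), (10.393150329589844, 42.72190475463867), 71.30655670166016) 138
boss [553. 141.  50.]
jar [678. -35.  65.]
beaker [678.  69.  70.]
drop [ 552. -169.   85.]
corners [array([618., 144.,  32.]), array([583., -77.,  32.]), array([461., -57.,  32.]), array([494., 164.,  32.])]
```

View pics/c1.png

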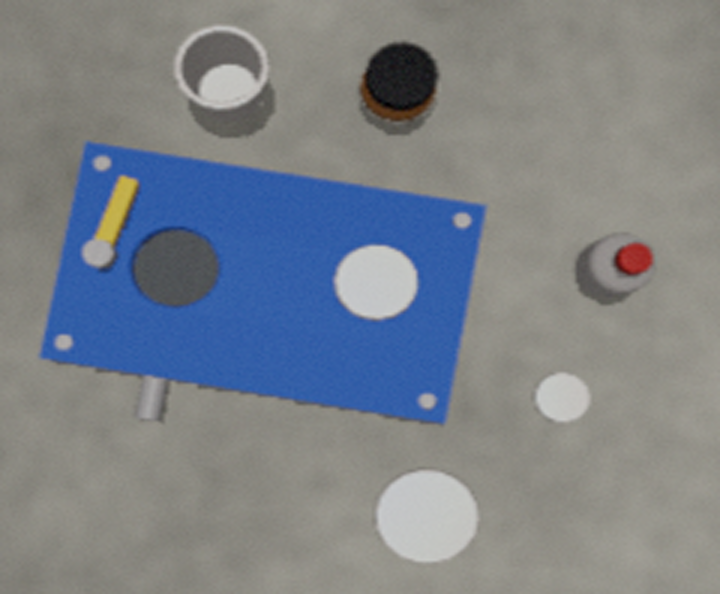

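The crop shows the chosen disc at about (376,282), 48–50 mm across. The bench discs measure 34 and 65 mm, so they are decoys. Everything agrees with the given sizes: the holder centre is at (539,44) with yaw −9°, the recess at (548,98), the pivot at (555,142) and the clip at about 0.19 rad.

Call:
play_rows(targets=[[0.65,47.1,-38.2,0,-65],[0.65,47.1,-38.2,0,-65],[0.65,47.1,-38.2,0,-65],[0.65,47.1,-38.2,0,-65],[0.65,47.1,-38.2,0,-65],[0.65,47.1,-38.2,0,-65],[0.65,47.1,-38.2,0,-65],[0.65,47.1,-38.2,0,-65],[0.65,47.1,-38.2,0,-65],[0.65,47.1,-38.2,0,-65]])

```text
clock: 1.7
eef_pos: [483.0, -173.4, 256.7]
tool_rot: [3.141, 0.0, 1.498]
force: [1.0, -1.0, -0.2]
width: 29.8
gripper_force: 0.0
```

```bash
cat >> h.py <<'E'
from scipy.spatial.transform import Rotation as Ro
def go(t,yaw=None):
    s=ctrl.read_state();R=Ro.from_euler('xyz',s['tool_rot']).as_matrix();e=np.array(s['eef_pos'])
    print('t',round(s['clock'],2),'at',e.round(1),'yaw',np.degrees(s['tool_rot'])[2].round(2),'w',round(s['width'],1),'F',np.round(s['force'],1),'oh',ctrl.finger_overhang)
    t=np.array(t,float)
    print('shift cm',(R.T@(t-e)/10).round(2),'spin',None if yaw is None else round(np.degrees(s['tool_rot'][2])-yaw,2))
E
python3 -c "
from h import *
go((535.3,-82.4,170),86)"
```

```text
t 1.7 at [ 483.  -173.4  256.7] yaw 85.82 w 29.8 F [ 1.  -1.  -0.2] oh 25.0
shift cm [9.46 4.54 8.67] spin -0.18
```

Call:
play_rows(targets=[[0.65,4.7,2.3,0,0],[0.65,9.5,4.5,2,0],[0.65,9.5,4.5,6,0],[0.65,9.5,4.5,11,0],[0.65,9.5,4.5,16,0],[0.65,9.5,4.5,17.7,0],[0.65,9.5,4.5,17.7,0],[0.65,9.5,4.5,17.7,0]])

```text
clock: 2.5
eef_pos: [534.5, -83.4, 79.8]
tool_rot: [3.141, -0.0, 1.498]
force: [0.7, -0.2, 1.0]
width: 29.9
gripper_force: 0.0
```

```bash
python3 -c "
from h import *
go((535.3,-82.4,65),86)
p,d=look('side','s2.png')
cv2.imwrite('pics/s2c.png',cv2.resize(p[100:290,170:370,::-1],None,fx=3,fy=3,interpolation=2))"
```

```text
t 2.5 at [534.5 -83.4  79.8] yaw 85.84 w 29.9 F [ 0.7 -0.2  1. ] oh 25.0
shift cm [0.11 0.07 1.48] spin -0.16
```

View pics/s2c.png

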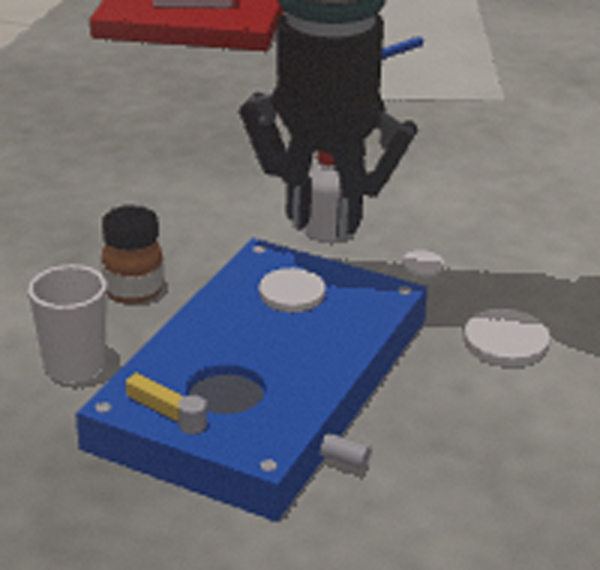

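The fingers hover behind the disc with their tips at about (270,177) and (287,179) in the full picture. The disc lies on the deck, and the clip and recess are where I measured them.

```bash
python3 -c "
from h import *
for u,v in((270,177),(287.3,179)):
  for y in(-72,-83):
    o=K('side')[3][:3,3];r=pts('side',np.array(u),np.array(v),np.array(1.))-o;print((o+r*(y-o[1])/r[1]).round(1))
"
```

```text
[548.1 -72.   58.4]
[551.4 -83.   51.4]
[506.9 -72.   61.3]
[509.6 -83.   54.3]
```

Call:
play_rows(targets=[[0.65,1,0,0,0],[0.65,2,0,0,0],[0.65,2.1,0,1.0,0],[0.65,2.1,0,1.7,0],[0.65,2.1,0,2.0,0],[0.65,2.1,0,2.1,0],[0.65,2.1,0,2.2,0],[0.65,2.1,0,2.2,0]])

```text
clock: 3.35
eef_pos: [535.4, -62.8, 57.2]
tool_rot: [-3.141, 0.0, 1.498]
force: [1.0, 0.2, -0.9]
width: 29.9
gripper_force: 0.0
```

Call:
play_rows(targets=[[0.65,0,0,0.1,0],[0.65,0,0,0.1,0],[0.65,0,0,0.2,0],[0.65,0,0,0.2,0]])

```text
clock: 3.75
eef_pos: [535.7, -62.7, 56.6]
tool_rot: [3.141, 0.001, 1.498]
force: [-2.7, -0.4, 11.2]
width: 30.1
gripper_force: 6.1
```

Call:
play_rows(targets=[[0.65,0,0,-0.3,0],[0.65,0.6,0,-0.3,0],[0.65,1.3,0,-0.3,0],[0.65,2.2,0,-0.3,0],[0.65,3.2,0,-0.3,0],[0.65,4.2,0,-0.3,0],[0.65,5.2,0,-0.3,0],[0.65,6.2,0,-0.3,0],[0.65,7.0,0,-0.3,0],[0.65,7.5,0,-0.3,0]])

```text
clock: 4.75
eef_pos: [541.0, 13.6, 58.3]
tool_rot: [3.142, -0.0, 1.499]
force: [0.2, 0.2, 0.6]
width: 29.9
gripper_force: 0.1
```

```bash
python3 -c "
from h import *
go((545.6,67,59))
p,d=look('side','s3.png')
cv2.imwrite('pics/s3c.png',cv2.resize(p[130:290,180:340,::-1],None,fx=3,fy=3,interpolation=2))"
```

```text
t 4.75 at [541.   13.6  58.3] yaw 85.91 w 29.9 F [0.2 0.2 0.6] oh 25.0
shift cm [ 5.36  0.08 -0.07] spin None
```

View pics/s3c.png

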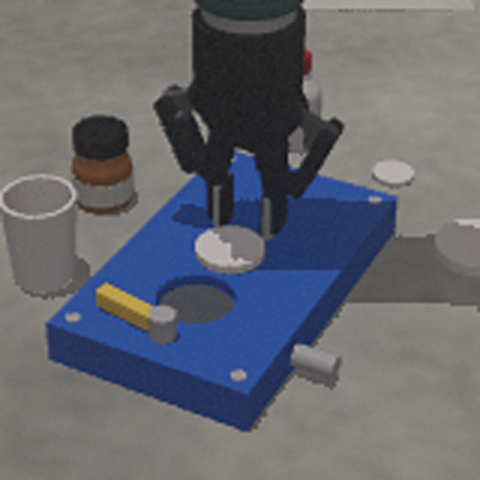

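The disc sits cradled ahead of both fingertips at crop (230,248), heading for the recess at crop (197,299), so I keep pushing.

```bash
python3 -c "
from h import *
print(onplane('side',np.array(256.7),np.array(212.5),40),onplane('side',np.array(245.7),np.array(229.7),32))
p=np.load('/tmp/side.npz')['p'].astype(int)
m=(p.min(-1)>95);m[:200]=0;m[:,:240]=0;m[225:]=0;m[:,272:]=0
print(circ(blob(m,(256,212)),'side',40))
"
```

```text
[540.42525164  46.18685759  40.        ] [545.97116982  99.50350695  32.        ]
[541.7  46.4  48.4  54.5]
```

Call:
play_rows(targets=[[0.65,0.7,0,0,0],[0.65,1.4,0,0,0],[0.65,2.1,0,0,0],[0.65,2.8,0.05,0,0],[0.65,3.4,0.05,0,0],[0.65,4.0,0.1,0,0],[0.65,4.5,0.1,0,0],[0.65,4.8,0.1,0,0],[0.65,5.0,0.1,0,0],[0.65,5.0,0.1,0,0]])

```text
clock: 5.8
eef_pos: [545.6, 62.4, 58.3]
tool_rot: [3.141, -0.0, 1.499]
force: [-0.2, 1.0, 0.6]
width: 29.8
gripper_force: 0.0
```

```bash
python3 -c "
from h import *
go((545.6,67,59))
p,d=look('side','s4.png')
cv2.imwrite('pics/s4c.png',cv2.resize(p[160:280,190:320,::-1],None,fx=4,fy=4,interpolation=2))"
```

```text
t 5.8 at [545.6  62.4  58.3] yaw 85.86 w 29.8 F [-0.2  1.   0.6] oh 25.0
shift cm [ 0.46 -0.03 -0.07] spin None
```

View pics/s4c.png

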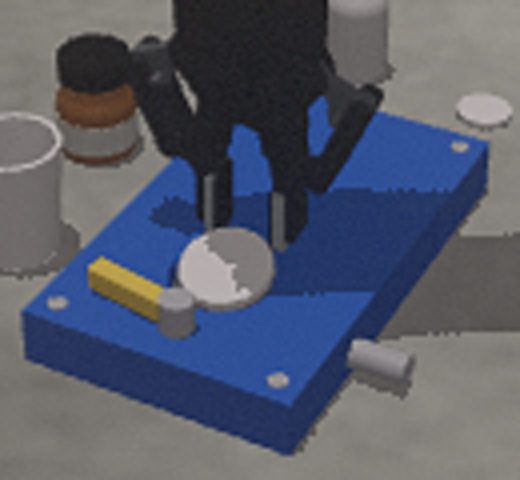

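The disc at crop (226,268) is tilted, with its front edge already in the recess and its back edge on the rim. I push on in small steps.

Call:
play_rows(targets=[[0.65,0.2,0,0,0],[0.65,0.3,0,0,0],[0.65,0.4,0,0,0],[0.65,0.5,0,0,0],[0.65,0.55,0,0,0],[0.65,0.55,0,0,0]])

```text
clock: 6.45
eef_pos: [545.9, 67.7, 58.3]
tool_rot: [3.142, -0.0, 1.498]
force: [0.1, 0.0, 0.4]
width: 29.9
gripper_force: 0.0
```

```bash
cat >> h.py <<'E'
def disc():
    p,d=look('side','s_.png'); uu,vv=np.meshgrid(np.arange(512),np.arange(384));P=pts('side',uu,vv,d)
    q=p.astype(int);m=(q.min(-1)>80)&(q.max(-1)-q.min(-1)<40)&(np.hypot(P[...,0]-547.8,P[...,1]-97.9)<28)&(P[...,2]<44)&(P[...,2]>15)
    Q=P[m];A=np.c_[Q[:,:2]-[547.8,97.9],np.ones(len(Q))];c=np.linalg.lstsq(A,Q[:,2],rcond=None)[0]
    print('disc n',len(Q),'slope',c[:2].round(3),'z centre',c[2].round(1),'mean',Q.mean(0).round(1))
    print('deck z',np.median(P[200:260,220:300][(q[200:260,220:300,2]>q[200:260,220:300,0]+50)][:,2]).round(1))
E
python3 -c "
from h import *
go((545.6,67,59));disc()"
```

```text
t 6.45 at [545.9  67.7  58.3] yaw 85.85 w 29.9 F [0.1 0.  0.4] oh 25.0
shift cm [-0.07 -0.03 -0.07] spin None
disc n 293 slope [ 0.006 -0.026] z centre 31.7 mean [546.6  97.5  31.7]
deck z 32.5
```

The disc's top is at 31.7 against the deck's 32.5, and it is level. I lift off, shut the gripper and plan the clip sweep.

Call:
play_rows(targets=[[0.65,-0.5,0,0,0],[0.65,-0.8,0,-1.5,0],[0.65,-0.8,0,-4,0],[1,-0.8,0,-6,0],[1,-0.8,0,-6,0],[1,4,4,-6,0],[1,8.2,6.4,-6,0],[1,8.2,6.4,-6,0],[1,8.2,6.4,-6,0]])

```text
clock: 7.4
eef_pos: [616.0, 147.2, 118.1]
tool_rot: [3.141, -0.002, 1.501]
force: [-0.0, -0.8, 0.0]
width: -0.1
gripper_force: 0.0
```

```bash
python3 -c "
from h import *
go((0,0,0));disc()
p,d=look('top','t2.png')
cv2.imwrite('pics/t2c.png',cv2.resize(p[110:250,160:330,::-1],None,fx=4,fy=4,interpolation=2))
s=ctrl.read_state();R=Ro.from_euler('xyz',s['tool_rot']).as_matrix();e=np.array(s['eef_pos'])
c,sn=np.cos(np.radians(-8.96)),np.sin(np.radians(-8.96))
for th,gap in[(.19,12)]+[(t,0) for t in(.19,.4,.6,.8,1.0,1.2,1.4,1.5,1.571)]:
  u=np.array([np.cos(th),-np.sin(th)]);n=np.array([np.sin(th),np.cos(th)])
  q=np.array([0,100])+(40+15*u[0]+5*u[1])*u+n*(6+11*n[1]+15*n[0]+gap)
  w=np.array([539.2+c*q[0]-sn*q[1],43.6+sn*q[0]+c*q[1],63])
  print(th,q.round(),w.round(),(R.T@(w-e)/10).round(2))
"
```

```text
t 7.4 at [616.  147.2 118.1] yaw 86.03 w -0.1 F [-0.  -0.8  0. ] oh 25.0
shift cm [-18.97 -60.43  11.77] spin None
disc n 290 slope [ 0.002 -0.009] z centre 31.6 mean [546.4  97.7  31.6]
deck z 32.5
0.19 [ 59. 121.] [616. 154.  63.] [1.1  0.09 5.47]
0.19 [ 57. 109.] [612. 143.  63.] [-0.05 -0.23  5.48]
0.4 [ 56. 100.] [610. 134.  63.] [-0.95 -0.33  5.48]
0.6 [54. 91.] [607. 125.  63.] [-1.79 -0.61  5.48]
0.8 [50. 83.] [602. 118.  63.] [-2.56 -1.08  5.48]
1.0 [44. 76.] [595. 112.  63.] [-3.22 -1.71  5.48]
1.2 [37. 71.] [587. 108.  63.] [-3.72 -2.49  5.49]
1.4 [29. 67.] [578. 105.  63.] [-4.04 -3.36  5.49]
1.5 [24. 66.] [573. 105.  63.] [-4.12 -3.81  5.49]
1.571 [21. 65.] [570. 105.  63.] [-4.15 -4.14  5.49]
```

View pics/t2c.png

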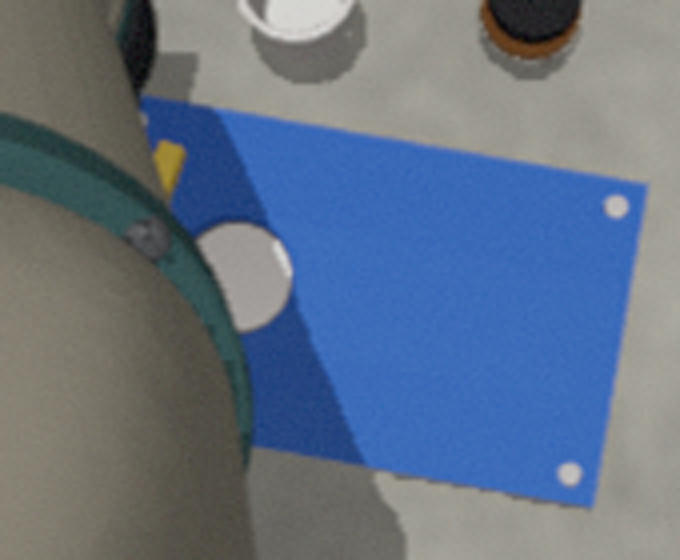

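The disc at crop (240,275) lies in the recess, flat and level. The clip, partly hidden at crop (170,168), has not moved. I lower the fingers behind it and sweep.

Call:
play_rows(targets=[[1,1.4,0.1,0,0],[1,1.4,0.1,2.5,0],[1,1.4,0.1,4.5,0],[1,1.4,0.1,5.4,0],[1,1.4,0.1,5.4,0],[1,0.7,0,5.4,0],[1,0,-0.2,5.4,0],[1,-0.5,-0.3,5.4,0],[1,-0.9,-0.35,5.4,0],[1,-1.4,-0.5,5.4,0]])

```text
clock: 8.5
eef_pos: [610.1, 131.1, 64.9]
tool_rot: [3.14, -0.001, 1.498]
force: [0.1, 1.1, 0.7]
width: 0.1
gripper_force: 0.5
```

```bash
python3 -c "
from h import *
go((570,105,63))"
```

```text
t 8.5 at [610.1 131.1  64.9] yaw 85.84 w 0.1 F [0.1 1.1 0.7] oh 25.0
shift cm [-2.9  -3.81  0.18] spin None
```

Call:
play_rows(targets=[[1,-0.4,-0.1,0,0],[1,-0.8,-0.35,0,0],[1,-1.15,-0.6,0,0],[1,-1.5,-0.9,0,0],[1,-1.8,-1.2,0,0],[1,-2.1,-1.6,0,0],[1,-2.3,-2.0,0,0],[1,-2.5,-2.4,0,0],[1,-2.65,-2.85,0,0],[1,-2.7,-3.1,0,0]])

```text
clock: 9.5
eef_pos: [576.1, 106.0, 64.3]
tool_rot: [-3.141, 0.001, 1.498]
force: [1.2, -0.4, 0.2]
width: 0.1
gripper_force: 0.6
```

Call:
play_rows(targets=[[1,0,-0.2,0,0],[1,0,-0.4,0,0],[1,0,-0.5,0,0],[1,0,-0.5,0,0]])

```text
clock: 9.9
eef_pos: [571.6, 106.9, 64.3]
tool_rot: [-3.141, 0.0, 1.498]
force: [0.8, -0.5, -0.4]
width: 0.1
gripper_force: 0.3
```

```bash
python3 -c "
from h import *
go((570,105,63))
p,d=look('side','s5.png')
cv2.imwrite('pics/s5c.png',cv2.resize(p[160:280,190:320,::-1],None,fx=4,fy=4,interpolation=2))"
```

```text
t 9.9 at [571.6 106.9  64.3] yaw 85.85 w 0.1 F [ 0.8 -0.5 -0.4] oh 25.0
shift cm [-0.2  -0.15  0.13] spin None
```

View pics/s5c.png

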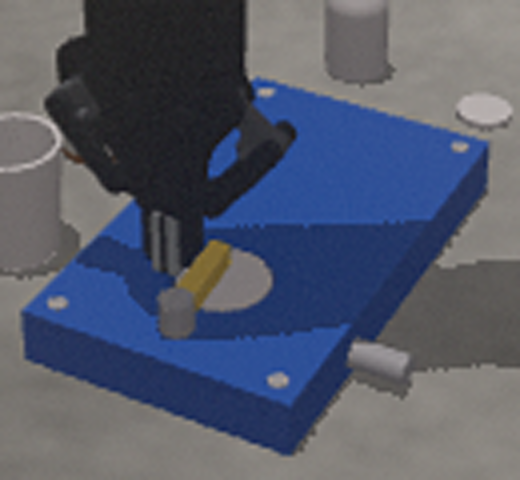

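The clip at crop (207,272) has swung over the disc but is a little short of its stop. I push on until I feel the stop.

Call:
play_rows(targets=[[1,-0.5,-0.1,0,0],[1,-0.7,-0.3,0,0],[1,-0.7,-0.4,0,0],[1,-0.7,-0.4,0,0]])

```text
clock: 10.35
eef_pos: [567.5, 99.7, 64.4]
tool_rot: [3.141, 0.0, 1.498]
force: [2.0, -0.9, 0.2]
width: -0.1
gripper_force: 0.8
```

Call:
play_rows(targets=[[1,0,-0.15,0,0],[1,0,-0.3,0,0],[1,0,-0.3,0,0]])

```text
clock: 10.65
eef_pos: [566.8, 99.9, 64.8]
tool_rot: [3.137, -0.001, 1.498]
force: [6.0, -2.6, -1.3]
width: 0.1
gripper_force: 2.6
```

Call:
play_rows(targets=[[1,0,-0.15,0,0],[1,0,-0.3,0,0],[1,0,-0.3,0,0]])

```text
clock: 10.95
eef_pos: [566.2, 100.1, 65.3]
tool_rot: [3.132, -0.002, 1.497]
force: [9.2, -2.3, -2.3]
width: -0.2
gripper_force: 4.2
```

The force climbs with almost no motion, so the clip is on its stop. I back off, lift and verify.

Call:
play_rows(targets=[[1,0,0.6,0,0],[1,0,1.5,0,0],[1,0,1.8,-3,0],[1,0,1.8,-8,0],[1,-4,1.8,-12,0],[1,-9,1.8,-14,0],[1,-14,0,-14,0],[1,-19,0,-14,0],[1,-24,0,-14,0],[1,-24,0,-14,0]])

```text
clock: 11.95
eef_pos: [541.6, -146.4, 203.9]
tool_rot: [-3.139, 0.004, 1.489]
force: [0.4, -0.5, 0.2]
width: -0.2
gripper_force: 0.0
```

```bash
python3 -c "
from h import *
go((570,105,63))
p,d=look('top','t3.png');disc()
q=p.astype(int);yel=(q[...,0]>q[...,2]+60)&(q[...,1]>q[...,2]+40);yel[:130]=0;yel[240:]=0;yel[:,:170]=0;yel[:,325:]=0
ys,xs=np.nonzero(yel);Y=onplane('top',xs,ys,48)[:,:2].astype(np.float32);r=cv2.minAreaRect(Y);print(len(Y),r)
v=np.array(r[0])-[554.8,142.4];print('clip angle',np.radians(-8.96)-np.arctan2(v[1],v[0]))
cv2.imwrite('pics/t3c.png',cv2.resize(p[80:250,160:400,::-1],None,fx=3,fy=3,interpolation=2))"
```

```text
t 11.95 at [ 541.6 -146.4  203.9] yaw 85.32 w -0.2 F [ 0.4 -0.5  0.2] oh 25.0
shift cm [25.34  0.82 13.98] spin None
disc n 179 slope [-0.002 -0.015] z centre 31.6 mean [541.1  98.3  31.6]
deck z 32.5
161 ((549.1713256835938, 111.25236511230469), (44.94536209106445, 11.75840950012207), 82.42872619628906)
clip angle 1.5931949371186345
```

View pics/t3c.png

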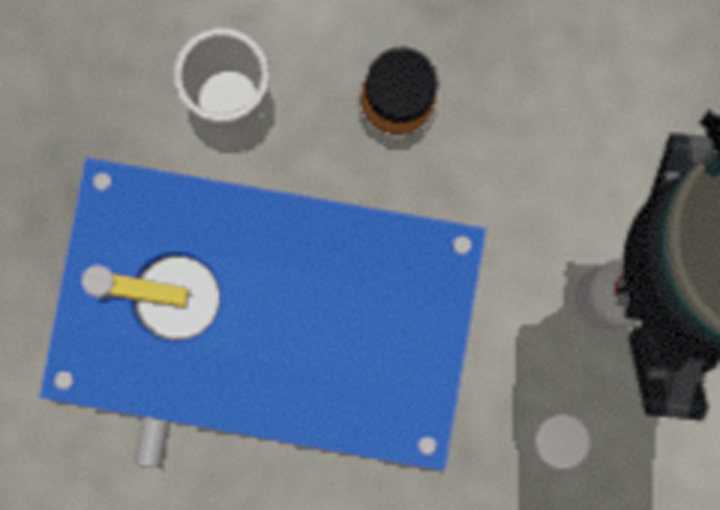

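The disc at crop (178,297) is flat in the recess. The clip at crop (148,291) lies straight over it at about 1.57–1.59 rad. The beaker, jar and dropper are where they were.

```bash
python3 -c "
from cell import ctrl
print(ctrl.finish_job())"
```

```text
the job is handed in; nothing more can be done
None
```

The job is handed in at about 12 s of the 48 s allowed: the 50 mm disc lies flat in the recess, the yellow clip is pushed over it to its stop, and the jar, beaker and dropper bottle still stand where they were.

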